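# Pack the scale plates into the transport carrier and lock it

### The job

Pack away the scale plates: first turn the carrier's lock collar so that its ear swings fully clear of the bed, then take every plate lying in the riser's lanes (slide each out over the riser's front edge, where it can be gripped) and stack them flat between the posts on the carrier's bed. When all of them are in, turn the collar back to its locked mark, so that its ear points straight over the bed. Do not knock over the hand stamp or the bottle.

Things in the scene. Friction and masses are not known exactly. Their poses are not given: they have to be found in the camera images.
- riser: Fixed grey block 150 (x) x 298 mm (y); origin under its centre. On top four lanes along x at y = -108, -36, 36, 108 mm, slippery floors at z = 55 mm, each 53 mm wide between rails 8 mm high (tops z = 63 mm), closed at the back (+x) by a stop whose face is at x = +67 mm, open at the front edge x = -75 mm, where there is a clear drop of 55 mm to the desk. At most one plate in a lane.
- front_edge (a point): Middle of the riser's front edge, at the height of the lane floors; axes as the riser's (x to the back). It lies on the middle rail: the lanes' middles are 36 and 108 mm to either side along y.
- plate_0_mid (a point): Centre of a flat aluminium scale plate 120 (x) x 50 (y) x 5 mm, 0.06 to 0.11 kg, or None if absent. Starts in any lane, length along it, front end 1 to 22 mm behind the front edge, top 3 mm under the rail tops. Friction on riser and other plates 0.2: pressed lightly from above (3 to 10 N) it slides along with a shut gripper's tips. It tips off if over 60 mm overhang.
- plate_1_mid (a point): Centre of a flat aluminium scale plate 120 (x) x 50 (y) x 5 mm, 0.06 to 0.11 kg, or None if absent. Starts in any lane, length along it, front end 1 to 22 mm behind the front edge, top 3 mm under the rail tops. Friction on riser and other plates 0.2: pressed lightly from above (3 to 10 N) it slides along with a shut gripper's tips. It tips off if over 60 mm overhang.
- plate_2_mid (a point): Centre of a flat aluminium scale plate 120 (x) x 50 (y) x 5 mm, 0.06 to 0.11 kg, or None if absent. Starts in any lane, length along it, front end 1 to 22 mm behind the front edge, top 3 mm under the rail tops. Friction on riser and other plates 0.2: pressed lightly from above (3 to 10 N) it slides along with a shut gripper's tips. It tips off if over 60 mm overhang.
- plate_3_mid (a point): Centre of a flat aluminium scale plate 120 (x) x 50 (y) x 5 mm, 0.06 to 0.11 kg, or None if absent. Starts in any lane, length along it, front end 1 to 22 mm behind the front edge, top 3 mm under the rail tops. Friction on riser and other plates 0.2: pressed lightly from above (3 to 10 N) it slides along with a shut gripper's tips. It tips off if over 60 mm overhang.
- carrier: Fixed grey carrier, base 218 x 92 x 10 mm. Origin on the desk under the bed's centre, x along the bed to the collar. Bed: block 128 (x) x 30 mm (y), top z = 45 mm; plates overhang its sides, fingers pass beside it. Fence, tops z = 69 mm: 8 mm round posts at x = 12 and 54, y = +-32 mm, and a tab 24 mm wide, 6 thick at each end, inner faces x = +-63.5 mm. No posts on the -x half.
- bed_mid (a point): Centre of the bed's top face; axes as the carrier's. Plates lie on it with their length along x, either way round, stacked in any order, centred on this point (play 3 mm to each side, 3.5 mm to each end); centres 2.5, 7.5, 12.5 and 17.5 mm above it.
- collar (a joint): Captive lock collar, vertical axis at carrier x = 96 mm, y = 0; grows anticlockwise from above. 0: stop, ear clear of the bed, towards the carrier's +y. 1.4: other stop, locked mark, ear over the bed's end along the carrier's -x, white line on the ring meets the index on the pin. The ear points at angle pi - 1.4 + value in the carrier's frame. Friction 0.06 N m holds it. Starts at 1.0 to 1.4.
- collar_grip (a point): On the collar's axis, at gripping height 91 mm above the desk; axes as the carrier's (does not turn). The collar is a black ribbed ring of 44 mm diameter, z = 77 to 103 mm; a fixed pin head in it reaches z = 108 mm. Under it the steel ear, 14 mm wide, z = 71 to 77 mm, reaches 58 mm from the axis; below is a fixed column of 34 mm diameter. Put the fingers at either side of the ear.
- stamp: Wooden hand stamp with a waisted handle, 38 mm wide and 76 mm tall, standing near the riser; origin under its centre. Leave it standing.
- lens_cleaner: White bottle with a blue nozzle cap, 40 mm wide and 112 mm tall, standing near the riser; origin under its centre. Leave it standing.
Mind the look-alikes: they are no part of the job. What is shaped like the stamp but purple is not meant. What is shaped like the part that bears plate_0_mid but black is not meant.

How it is judged:
By the outcome, as a careful person would: the job done as asked, in the order asked, and still so for the second after the job is handed in, with the robot touching nothing.
Of plate_0, plate_1, plate_2, plate_3 only 3 to 4 are there at a start; the rules pass over those that are not, and their reading is None.
At some moment in a run one of plate_0, plate_1, plate_2, plate_3 may be knocked a few centimetres aside while the robot is not near it.
Once in a run the grip may slacken for a moment while it holds something.
It also fails if it takes over 210 s, if anything falls off the work surface, if the arm or the gripper's body presses on something with over 40 N, if the wrist force passes 120 N, or if a joint passes its speed limit or range.

### The arm

A 6-joint arm with a two-finger parallel gripper is mounted at the origin on the work surface; the furniture and walls round the work are solid. World frame = base frame: x ahead of the robot, y to its left, z up, the work surface at z = 0. Lengths are in m, angles in degrees, forces in N, time in s.
With the tool pointing down it reaches from about 0.275 to 0.75 m from the base axis. Payload 10.2 kg.
Tool frame: the origin (TCP) lies midway between the tips of the shut fingers; the grasp point (between the pads) lies manip.grip_point_offset behind it (manip.grip_point_offset is the distance from the TCP to the grasp point, in m); z points along the fingers, y is the line along which they close (so a half turn about z gives the same grasp; the last joint's range is limited). The gripper opens to 88 mm and grips with 3 to 60 N. Pads are 18 mm wide; open, the fingers measure 123 mm over their backs; the gripper's body (75 mm by 187 mm) begins 45 mm behind the grasp point.
Start: joints at [-75.997, 17.928, 85.812, -0, 76.261, -12.8], TCP at [0.237, -0.469, 0.239] pointing down, gripper open.
Joint ranges: [-168.41, 168.41], [-55.51, 124.54], [10.69, 146.95], [-70.63, 250.63], [1, 178], [-165.06, 165.06]. Speed limits (degrees/s): [136.94, 136.94, 172.46, 180, 180, 180].

### API

Orientations are given as a 3x3 rotation matrix whose columns are the frame's x, y, z axes.
In Python, from plant import manip, viewer, close_job gives the robot as it stands.
- The arm moves only by the shell command python3 -m creep 'ROWS' [FORCE]. ROWS is a JSON object of lists of equal length, an entry for each row: "linear": the shift along the world's x, y, z in cm, a list of three; "roll": the turn about the world's z in rad; "hand": the opening, from 0 (shut) to 1 (fully open). In form: {"linear": [[x, y, z], ...], "roll": [roll, ...], "hand": [hand, ...]}. A call has 1 to 12 rows; each row is the pose to reach, as a shift and turn from the pose commanded when the call began; what a row does not reach only later rows make up. A row lasts 1/8 s, in which the tool goes at most 62.5 mm and 10.7 degrees, less where a joint would pass 70% of its speed; a pose out of reach is approached as far as the arm can. A call with a gripper value outside its range is refused whole. The fingers move at their own pace and stop on an object; FORCE is the grip in N (left out, the last holds). Time passes only in rows, so rows that repeat a pose let the fingers close. It gives the time, the measured TCP pose, the force, the opening and the grip force at its end, in the units of the state.
- manip.observe(): the state, without advancing time (a new reading comes with each control period).
- viewer.snapshot(name): name is "side" or "top"; returns (picture, depth): 400x640x3 uint8, red, green, blue; 400x640 float32, m along the optical axis (not along the pixel's ray), 0 where there is no reading.
- viewer.camera_params(name): a dict with "camera_matrix" (3x3 intrinsics, pixels), "R" (3x3) and "t" (3): a world point X has camera coordinates R X + t. Camera axes: x right, y down, z forward; pixel columns grow to the right and rows downward; lengths in m; the calibration is good to about 2 mm. A picture is of the moment at which its call begins. camera_params takes no time and is no camera call.
- close_job(): hands the job in; it is judged then, once.
The state is a dict: "time_s": time; "joint_positions": joint angles; "dq": joint speeds; "joint_torque": joint torques, N m; "position": TCP position; "ee_rot": TCP orientation; "wrist_force": force on the tool from outside, world axes, zero at the start; "ft_torque": the same for the moment, N m; "grip_width": finger opening in m; "gripper_force": force on a finger pad.
Only numpy, scipy, OpenCV 4.12 (cv2) and the standard library are available. Lean on these libraries where they do the work, as an engineer would, in place of code of your own. Each camera call takes 0.05 s, during which the arm holds its last target. There are 200 camera calls.

## Working session

There is one attempt and no reset: what is moved stays moved. The work goes in short steps, Python scripts to look and compute and a shell command to move; the robot and the scene stay as the last step left them, time stands still between calls to the robot, and variables do not carry over. Pictures are saved under pics/ and viewed, at most 14 in all, crops included, and the job is handed in when it is done.

```bash
ls; mkdir -p pics; cat > h.py <<'E'
import numpy as np, cv2
from plant import manip, viewer
def snap(n):
    p,d=viewer.snapshot(n); return p,d
def pts(n,d):
    c=viewer.camera_params(n); K=np.array(c["camera_matrix"]);R=np.array(c["R"]);t=np.array(c["t"])
    v,u=np.mgrid[0:d.shape[0],0:d.shape[1]]
    X=np.stack([(u-K[0,2])/K[0,0]*d,(v-K[1,2])/K[1,1]*d,d],-1)
    return (X-t)@R   # R^T (X-t)
E
python3 - <<'E'
from h import *
for n in("top","side"):
    p,d=snap(n); cv2.imwrite(f"pics/{n}0.png",p[:,:,::-1]); np.savez(f"{n}0.npz",p=p,d=d)
    c=viewer.camera_params(n); print(n,c)
s=manip.observe(); print(s, manip.grip_point_offset)
E
```

```text
pics
top {'camera_matrix': array([[515.71411465,   0.        , 312.54253179],
       [  0.        , 515.71411465, 198.03981833],
       [  0.        ,   0.        ,   1.        ]]), 'R': array([[ 0.0230555 , -0.9994845 , -0.02234211],
       [-0.99735785, -0.021455  , -0.06940459],
       [ 0.06888947,  0.02388324, -0.99733837]]), 't': array([-0.05804735,  0.55542732,  1.2859815 ])}
side {'camera_matrix': array([[489.1510283 ,   0.        , 321.1134661 ],
       [  0.        , 489.1510283 , 204.51849855],
       [  0.        ,   0.        ,   1.        ]]), 'R': array([[-0.98877517, -0.14799962, -0.02048843],
       [-0.07566209,  0.61423292, -0.78548913],
       [ 0.12883676, -0.77512195, -0.61853622]]), 't': array([0.52182926, 0.16166744, 1.10875642])}
{'time_s': 0.1, 'joint_positions': array([-7.59978741e+01,  1.79542542e+01,  8.58489385e+01,  1.27989950e-03,
        7.62607866e+01, -1.28009964e+01]), 'dq': array([ 0.12256579, -0.04864911, -0.12545195,  0.07427664, -0.03916972,
        0.04550293]), 'joint_torque': array([ 2.66282892e-03, -4.02807176e+01, -2.52644420e+01,  6.96035684e-02,
        3.42027575e-02, -7.21829133e-05]), 'position': array([ 0.23666744, -0.46838687,  0.23824074]), 'ee_rot': array([[ 8.92563679e-01,  4.50921299e-01, -2.49127571e-04],
       [ 4.50921287e-01, -8.92563055e-01,  1.08872027e-03],
       [ 2.68565093e-04, -1.08408910e-03, -9.99999376e-01]]), 'wrist_force': array([0.19336452, 0.01383867, 0.42288702]), 'ft_torque': array([ 0.00635082, -0.02746088, -0.00039902]), 'gripper_force': 0.0, 'grip_width': 0.08827760191416237} 0.0187
```

View pics/top0.png

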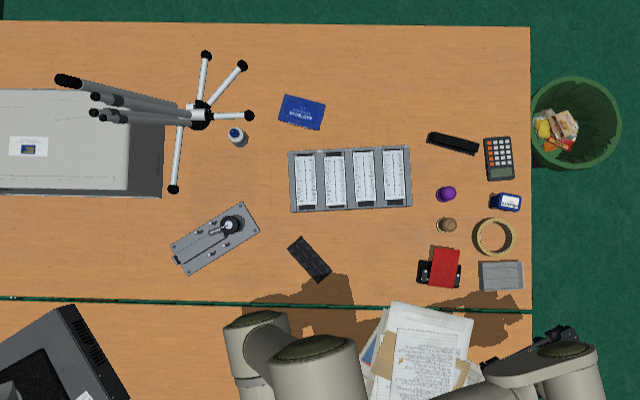

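View pics/side0.png

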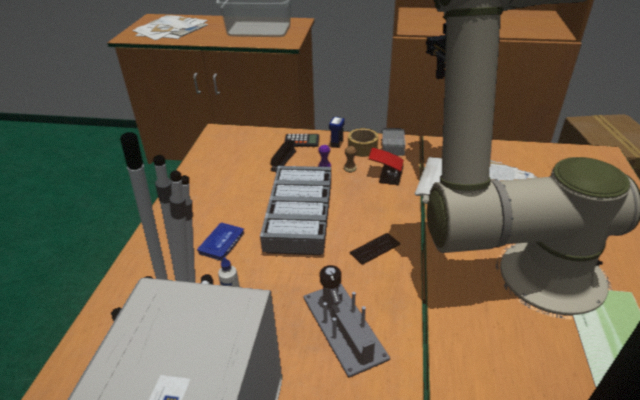

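All four plates are present, in lanes at top-picture columns 306, 335, 365 and 396 (rows 150–208). The carrier is around (215,240), with its collar at (232,225). The bottle is at (237,136), the stamp at (446,225) with its purple look-alike at (446,194), and the black look-alike plate at (310,258).

```bash
python3 - <<'E'
from h import *
f=np.load("top0.npz");p=f["p"];d=f["d"];P=pts("top",d);Z=P[...,2]
def box(u0,u1,v0,v1):
    m=np.zeros(Z.shape,bool);m[v0:v1,u0:u1]=1;return m
# riser
m=box(275,425,135,220)&(Z>.045)&(Z<.075)
r=cv2.minAreaRect(P[m][:,:2].astype(np.float32)*1000);print("riser",r,np.median(Z[m]),np.percentile(Z[m],[5,25,75,95]))
# plates
for u in(306,335,365,396):
    w=box(u-13,u+13,148,212)&(Z>.05)&(p.min(-1)>190)
    n,l,st,c=cv2.connectedComponentsWithStats(cv2.morphologyEx(w.astype(np.uint8),cv2.MORPH_CLOSE,np.ones((5,5))));
    k=1+np.argmax(st[1:,4]);mm=l==k
    print("plate",u,st[k],cv2.minAreaRect(P[mm][:,:2].astype(np.float32)*1000),np.median(Z[mm]))
# carrier base
m=box(160,270,195,285)&(Z>.004)&(Z<.15)&(p.std(-1)<14)
print("carrier",cv2.minAreaRect(P[m&(Z<.02)][:,:2].astype(np.float32)*1000))
mb=m&(Z>.038)&(Z<.052);print("bed",mb.sum(),cv2.minAreaRect(P[mb][:,:2].astype(np.float32)*1000))
mc=box(210,260,205,250)&(Z>.09)&(Z<.125);print("collar",mc.sum(),cv2.minAreaRect(P[mc][:,:2].astype(np.float32)*1000),cv2.minEnclosingCircle(P[mc][:,:2].astype(np.float32)*1000),np.percentile(Z[mc],[5,50,95]))
for n,b in dict(bottle=(222,255,120,152),stamp=(433,459,213,236),blackpl=(285,335,232,286)).items():
    m=box(*b)&(Z>.03 if n!="blackpl" else Z>.003)
    print(n,P[m].mean(0) if m.any() else None,Z[m].max() if m.any() else 0)
# tall things nearby
yy=(Z>.12)&(P[...,1]<.5)&(P[...,1]>-.5)&(P[...,0]>.3);print("tall",[(P[yy][:,i].min(),P[yy][:,i].max()) for i in range(3)])
cv2.imwrite("pics/c1.png",np.hstack([cv2.resize(p[190:290,160:270,::-1],None,fx=3.6,fy=3.6,interpolation=cv2.INTER_CUBIC),cv2.resize(p[140:240,280:390,::-1],None,fx=3.6,fy=3.6)]))
E
```

```text
riser ((603.93115234375, -135.56431579589844), (150.5334014892578, 298.4784851074219), 4.254335880279541) 0.06125737306265766 [0.05468817 0.05887432 0.06344375 0.06641046]
plate 306 [295 157  22  48 877] ((558.9524536132812, -33.751914978027344), (195.82052612304688, 55.75177001953125), 9.132223129272461) 0.060630444328641106
plate 335 [324 157  22  48 887] ((561.8805541992188, -100.32447814941406), (189.22364807128906, 51.351741790771484), 1.3074785470962524) 0.06088675043671561
plate 365 [353 152  23  49 851] ((560.959716796875, -154.9555206298828), (87.68123626708984, 228.6266326904297), 71.32141876220703) 0.06073001245193076
plate 396 [383 151  22  48 898] ((550.2035522460938, -198.24456787109375), (105.50840759277344, 275.201171875), 55.48872375488281) 0.06080875738689998
carrier ((449.3474426269531, 202.41549682617188), (92.40878295898438, 217.69537353515625), 33.041900634765625)
bed 596 ((442.2624206542969, 210.92837524414062), (68.05729675292969, 177.67938232421875), 40.0386962890625)
collar 290 ((482.6512756347656, 148.86683654785156), (42.664031982421875, 42.435665130615234), 2.0639259815216064) ((482.5531005859375, 148.9656524658203), 22.444198608398438) [0.09788349 0.10353153 0.10944947]
bottle [0.69685554 0.13932371 0.09162654] 1.3198110085549395
stamp [ 0.49500845 -0.37302008  0.08428398] 1.3198110085549395
blackpl [ 0.4014363  -0.04071246  0.01630887] 1.3198110085549395
tall [(np.float64(0.30001468220606636), np.float64(0.7709008073006457)), (np.float64(-0.49891753637978786), np.float64(0.499988597609899)), (np.float64(0.12009650485824065), np.float64(1.3198110085549395))]
```

View pics/c1.png

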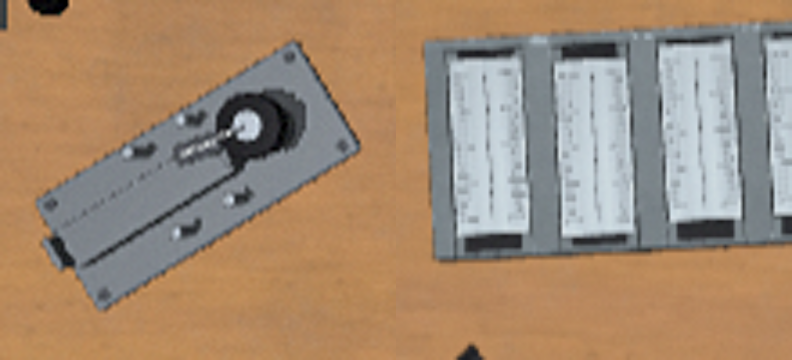

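The crop shows the ear pointing from the collar at crop (245,125) to about (180,157). That is roughly 9° off the bed's axis towards carrier +y. Next I'll refine the carrier pose using both cameras.

```bash
cat >> h.py <<'E'
def proj(n,X):
    c=viewer.camera_params(n); x=np.atleast_2d(X)@np.array(c["R"]).T+np.array(c["t"]); x=x@np.array(c["camera_matrix"]).T
    return x[:,:2]/x[:,2:]
E
python3 - <<'E'
from h import *
A=np.deg2rad(-57.0);O=np.array([.4308,.2297]);Rz=lambda a:np.array([[np.cos(a),-np.sin(a)],[np.sin(a),np.cos(a)]])
for n in("top","side"):
    f=np.load(f"{n}0.npz");p=f["p"];P=pts(n,f["d"]);L=(P[...,:2]-O)@Rz(A);Z=P[...,2]
    near=(np.abs(L[...,0]-30)<9)|True
    loc=(np.abs(L[...,0]-.03)<.13)&(np.abs(L[...,1])<.07)
    b=loc&(Z>.006)&(Z<.016);print(n,"base",b.sum(),cv2.minAreaRect(L[b].astype(np.float32)*1000))
    r=loc&(Z>.1)&(Z<.113)&(L[...,0]>.06);print("ring",r.sum(),(L[r].min(0)+L[r].max(0))*500,np.ptp(L[r],axis=0)*1000)
    e=loc&(Z>.066)&(Z<.084)&(L[...,0]<.068)&(L[...,0]>.03)&(np.abs(L[...,1])<.025);print("ear",e.sum(),L[e].mean(0)*1000)
    for x,y in((12,32),(12,-32),(54,32),(54,-32)):
        q=loc&(np.hypot(L[...,0]-x/1e3,L[...,1]-y/1e3)<.012)&(Z>.055)&(Z<.08);print("post",x,y,q.sum(),L[q].mean(0)*1000 if q.any() else"",P[q][:,2].mean()*1e3 if q.any() else"")
    t=loc&(np.abs(L[...,1])<.02)&(L[...,0]<-.05)&(Z>.06)&(Z<.08);print("tab",t.sum(),L[t].min(0)*1e3,L[t].max(0)*1e3,L[t].mean(0)*1e3)
    q=[(x/1e3,y/1e3,.069) for x,y in((12,32),(12,-32),(54,32),(54,-32),(-66.5,0))]+[(.096,0,.108)]
    W=np.c_[np.array(q)[:,:2]@Rz(A).T+O,np.array(q)[:,2]];uv=proj(n,W)
    c=uv.mean(0).astype(int)-[45,45];s=cv2.resize(p[c[1]:c[1]+90,c[0]:c[0]+90,::-1],None,fx=4.4,fy=4.4,interpolation=cv2.INTER_CUBIC)
    for u in (uv-c+.5)*4.4: cv2.drawMarker(s,tuple(np.round(u).astype(int).tolist()),(0,0,255),cv2.MARKER_CROSS,10,1)
    globals()[n]=s
cv2.imwrite("pics/c2.png",np.hstack([top,side]))
E
```

```text
top base 1867 ((32.39448547363281, 0.3876190185546875), (137.98431396484375, 249.9310760498047), 88.71995544433594)
ring 256 [96.16051151 -0.22944715] [43.99674486 42.62868263]
ear 79 [54.68745043  6.66565974]
post 12 32 13 [12.72573619 31.53485633] 66.29805408991174
post 12 -32 14 [ 12.20489909 -32.44985807] 66.14792595174639
post 54 32 12 [54.75822153 31.35201176] 65.82908735978612
post 54 -32 13 [ 54.34317603 -32.27950435] 67.22854650535528
tab 34 [-69.79356446 -12.05387404] [-62.92139856  10.77174415] [-66.136648    -0.88397161]
side base 2170 ((35.91825866699219, 3.2400665283203125), (124.21820068359375, 233.97714233398438), 86.8195571899414)
ring 287 [93.31815216  1.59221622] [44.04969107 44.04567318]
ear 107 [52.5452401   9.39504147]
post 12 32 27 [ 8.75412334 34.42499727] 65.11350472663193
post 12 -32 29 [  8.72163193 -28.89039198] 64.76888281233474
post 54 32 30 [50.26040857 34.44429382] 64.19857764455773
post 54 -32 26 [ 50.39443848 -28.82020421] 64.80417417747154
tab 70 [-72.9620824   -9.68665339] [-65.65567489  14.34910139] [-69.6610815    2.99456585]
```

View pics/c2.png

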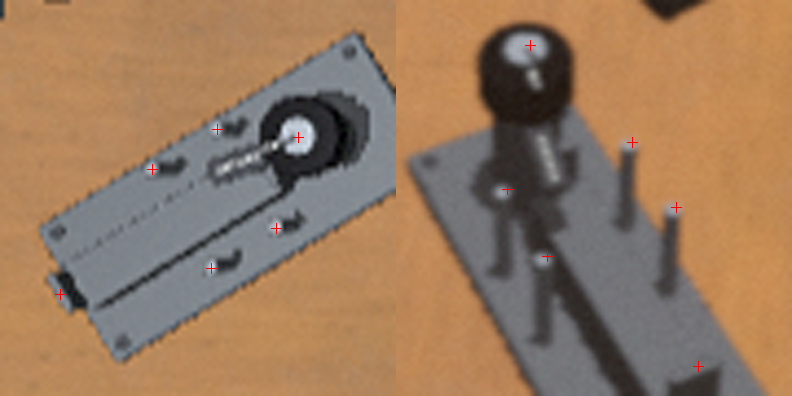

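```bash
python3 -m creep '{"linear":[[4,10,0],[8,20,0],[12,30,0],[16,40,0],[20,50,0],[24.6,61.8,0],[24.6,61.8,0],[24.6,61.8,0],[24.6,61.8,0],[24.6,61.8,0],[24.6,61.8,0],[24.6,61.8,0]],"roll":[0.17,0.34,0.51,0.68,0.85,1.02,1.19,1.36,1.504,1.504,1.504,1.504],"hand":[1,1,1,1,1,1,1,1,1,1,1,1]}' 30
python3 -c "
from h import *
s=manip.observe();print(s['position'],s['ee_rot'][:,1],s['joint_positions'],s['wrist_force'])"
```

```text
time_s: 1.6
position: [0.4828, 0.1514, 0.238]
ee_rot: [[-0.394, 0.919, -0.001], [0.919, 0.394, 0.0], [0.001, -0.001, -1.0]]
wrist_force: [0.8, -0.8, 0.2]
grip_width: 0.0877
gripper_force: 0.0
[0.48277941 0.15137712 0.23802892] [ 0.91929787  0.39356134 -0.00095393] [ 4.11533516e+00  1.55840252e+01  8.90502087e+01  9.65754860e-03
  7.54268223e+01 -1.90633757e+01] [ 0.81849017 -0.7842162   0.18905621]
```

```bash
python3 -m creep '{"linear":[[0,0,-4],[0,0,-8],[0,0,-10],[0,0,-10]],"roll":[0,0,0,0],"hand":[1,1,1,1]}' 30; python3 - <<'E'
from h import *
p,d=snap("top");cv2.imwrite("pics/t1.png",cv2.resize(p[150:300,150:350,::-1],None,fx=2,fy=2)); p,d=snap("side"); cv2.imwrite("pics/s1.png",cv2.resize(p[200:400,230:460,::-1],None,fx=2.5,fy=2.5))
E
```

```text
time_s: 2.1
position: [0.4819, 0.1485, 0.1377]
ee_rot: [[-0.389, 0.921, -0.003], [0.921, 0.389, -0.0], [0.001, -0.003, -1.0]]
wrist_force: [0.2, -0.7, 0.3]
grip_width: 0.0879
gripper_force: 0.0
```

View pics/s1.png

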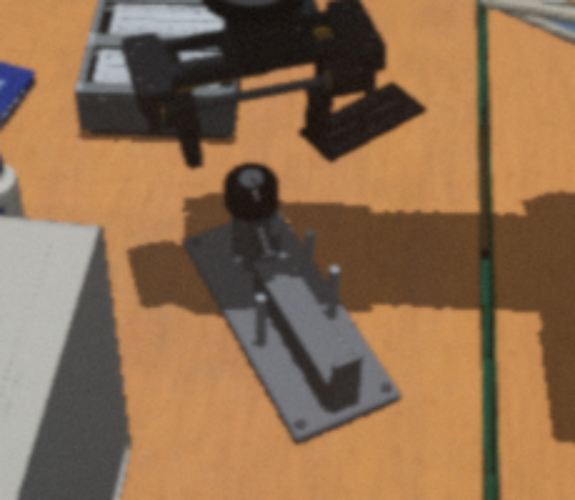

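The open fingers hang symmetrically either side of the collar at crop (252,190). I'll descend and grip.

```bash
python3 -m creep '{"linear":[[0,0,-3],[0,0,-6.2],[0,0,-6.2]],"roll":[0,0,0],"hand":[1,1,1]}' 20; python3 -m creep '{"linear":[[0,0,0],[0,0,0],[0,0,0],[0,0,0],[0,0,0],[0,0,0]],"roll":[0,0,0,0,0,0],"hand":[0.6,0.45,0.3,0.3,0.3,0.3]}' 20
```

```text
time_s: 2.58
position: [0.4822, 0.1491, 0.0764]
ee_rot: [[-0.39, 0.921, -0.002], [0.921, 0.39, -0.0], [0.001, -0.002, -1.0]]
wrist_force: [0.0, 0.1, 0.1]
grip_width: 0.0881
gripper_force: 0.0
time_s: 3.32
position: [0.4854, 0.1503, 0.0773]
ee_rot: [[-0.39, 0.921, 0.007], [0.921, 0.39, 0.002], [-0.001, 0.008, -1.0]]
wrist_force: [15.1, 9.3, -8.0]
grip_width: 0.0436
gripper_force: 20.0
```

```bash
python3 -m creep '{"linear":[[0.3,0.12,0],[0.3,0.12,0],[0.3,0.12,0],[0.3,0.12,0],[0.3,0.12,0],[0.3,0.12,0],[0.3,0.12,0],[0.3,0.12,0],[0.3,0.12,0],[0.3,0.12,0],[0.3,0.12,0],[0.3,0.12,0]],"roll":[0,-0.1,-0.22,-0.34,-0.46,-0.58,-0.7,-0.82,-0.94,-1.06,-1.16,-1.22],"hand":[0.3,0.3,0.3,0.3,0.3,0.3,0.3,0.3,0.3,0.3,0.3,0.3]}' 30; python3 -m creep '{"linear":[[0,0,0],[0,0,0],[0,0,0]],"roll":[-0.04,-0.04,-0.04],"hand":[0.3,0.3,0.3]}' 30;python3 -c "
from h import *
s=manip.observe();print(s['ft_torque'],s['wrist_force'])"
```

```text
time_s: 4.82
position: [0.4847, 0.1507, 0.0772]
ee_rot: [[0.732, 0.682, -0.003], [0.682, -0.732, -0.0], [-0.002, -0.002, -1.0]]
wrist_force: [-7.1, -0.3, 8.8]
grip_width: 0.043
gripper_force: 30.0
time_s: 5.2
position: [0.485, 0.151, 0.0771]
ee_rot: [[0.756, 0.655, -0.002], [0.655, -0.756, -0.0], [-0.001, -0.001, -1.0]]
wrist_force: [-4.9, 1.9, 7.4]
grip_width: 0.0433
gripper_force: 30.0
[0.41319711 0.82030271 0.98927617] [-4.86485477  1.89463281  7.40175968]
```

```bash
python3 -m creep '{"linear":[[0,0,0],[0,0,0],[0,0,0],[0,0,0],[0,0,6],[0,0,12],[0,0,16],[-3,-6,16],[-6,-12,16],[-9,-18,16],[-12,-24,16],[-12,-24,16]],"roll":[0,0,0,0,0,0,0,0,0,0,0,0],"hand":[1,1,1,1,1,1,1,1,1,1,1,1]}' 30; python3 - <<'E'
from h import *
p,d=snap("top"); P=pts("top",d)
A=np.deg2rad(-57.0);O=np.array([.4308,.2297]);c,s=np.cos(A),np.sin(A);L=(P[...,:2]-O)@np.array([[c,-s],[s,c]]);Z=P[...,2]
e=(Z>.066)&(Z<.084)&(np.hypot(L[...,0]-.096,L[...,1])<.062)&(np.hypot(L[...,0]-.096,L[...,1])>.028)&(L[...,1]>-.01);q=L[e]-[.096,0];print("ear ang",e.sum(),np.rad2deg(np.arctan2(*np.median(q,0)[::-1])),q.mean(0))
cv2.imwrite("pics/t2.png",cv2.resize(p[110:290,150:440,::-1],None,fx=2.7,fy=2.7,interpolation=cv2.INTER_CUBIC)); np.savez("top2.npz",p=p,d=d)
E
```

```text
time_s: 6.7
position: [0.3645, -0.0916, 0.2369]
ee_rot: [[0.76, 0.65, 0.0], [0.65, -0.76, -0.001], [-0.0, 0.001, -1.0]]
wrist_force: [-0.1, 0.6, 0.4]
grip_width: 0.088
gripper_force: 0.0
ear ang 94 105.23894147958745 [-0.01401157  0.03378843]
```

View pics/t2.png

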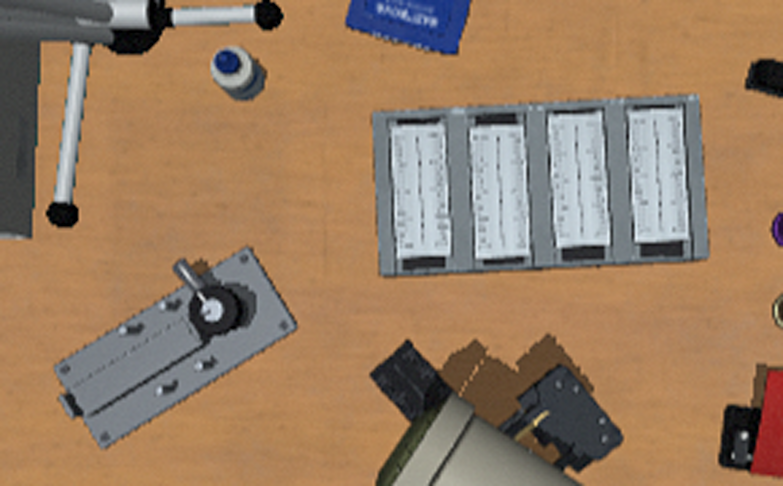

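The ear now points up-left from the collar, at crop (185,268), well clear of the bed. The plates' white areas run nearly the whole lane, with dark floor visible at their ends. I'll measure both.

```bash
cat >> h.py <<'E'
RC=np.array([.6039,-.1356]);RA=np.deg2rad(4.25)   # riser in top-camera frame
def loc(P,O,a):
    c,s=np.cos(a),np.sin(a);return (P[...,:2]-O)@np.array([[c,-s],[s,c]])
def plates(p,P):
    L=loc(P,RC,RA);Z=P[...,2];g=p.astype(int).min(-1);out={}
    for y in(-.108,-.036,.036,.108):
        m=(np.abs(L[...,1]-y)<.02)&(np.abs(L[...,0])<.15)&(Z>.04)&(Z<.085)
        xs=L[...,0][m];b=np.histogram(xs,np.arange(-.15,.1,.002),weights=g[m])[0];n=np.histogram(xs,np.arange(-.15,.1,.002))[0]
        w=np.where(b/np.maximum(n,1)>140)[0]
        if len(w)>20: out[y]=(round((w[0]*.002-.15)*1e3),round((w[-1]*.002+.002-.15)*1e3))
    return out
E
python3 - <<'E'
from h import *
f=np.load("top2.npz");p=f["p"];P=pts("top",f["d"]);print(plates(p,P))
L=loc(P,np.array([.4308,.2297]),np.deg2rad(-57))-[.096,0];Z=P[...,2]
e=(Z>.066)&(Z<.084)&(np.abs(L[...,0])<.03)&(L[...,1]>.028)&(L[...,1]<.065)
q=L[e];print(e.sum(),np.rad2deg(np.arctan2(q[:,1].mean(),q[:,0].mean())),q.min(0),q.max(0))
a=np.deg2rad(4.25);R=np.array([[np.cos(a),-np.sin(a)],[np.sin(a),np.cos(a)]])
for y in(-.108,-.036,.036,.108): print(y,"edge",RC+[.002,.0017]+R@[-.075,y],"press",RC+[.002,.0017]+R@[.0,y])
E
```

```text
{-0.108: (-56, 64), -0.036: (-56, 64), 0.036: (-62, 56), 0.108: (-58, 62)}
68 100.11374983667343 [-0.01559005  0.0281375 ] [0.00061041 0.05673885]
-0.108 edge [ 0.53910995 -0.24716116] press [ 0.61390372 -0.24160302]
-0.036 edge [ 0.53377414 -0.17535914] press [ 0.60856791 -0.16980101]
0.036 edge [ 0.52843833 -0.10355713] press [ 0.60323209 -0.09799899]
0.108 edge [ 0.52310252 -0.03175512] press [ 0.59789628 -0.02619698]
```

```bash
python3 -m creep '{"linear":[[3,0.8,0],[6,1.6,0],[9,2.4,0],[12,3.2,0],[15,4,0],[18,4.8,0],[21,5.6,0],[24,6.4,0],[25.5,6.7,0],[25.5,6.7,0],[25.5,6.7,0],[25.5,6.7,-4]],"roll":[0.18,0.36,0.54,0.72,0.9,1.08,1.26,1.44,1.62,1.8,1.98,2.16],"hand":[0,0,0,0,0,0,0,0,0,0,0,0]}' 30; python3 -m creep '{"linear":[[0,0,-3],[0,0,-6],[0,0,-9],[0,0,-12],[0,0,-12]],"roll":[0.18,0.34,0.34,0.34,0.34],"hand":[0,0,0,0,0]}'
```

```text
time_s: 8.25
position: [0.6221, -0.0216, 0.1985]
ee_rot: [[-0.966, 0.26, 0.006], [0.26, 0.966, -0.001], [-0.006, 0.0, -1.0]]
wrist_force: [0.2, -0.2, -0.1]
grip_width: 0.0003
gripper_force: 0.0
time_s: 8.88
position: [0.6197, -0.0213, 0.0746]
ee_rot: [[-0.997, -0.071, -0.004], [-0.071, 0.997, 0.001], [0.004, 0.001, -1.0]]
wrist_force: [-1.5, 0.7, 1.3]
grip_width: 0.0006
gripper_force: 0.0
```

```bash
python3 -m creep '{"linear":[[0,-0.3,-1],[0,-0.3,-1.5],[0,-0.3,-1.6],[0,-0.3,-1.6]],"roll":[0,0,0,0],"hand":[0,0,0,0]}'
```

```text
time_s: 9.38
position: [0.6209, -0.0254, 0.0611]
ee_rot: [[-0.998, -0.07, 0.001], [-0.07, 0.998, -0.0], [-0.001, -0.0, -1.0]]
wrist_force: [0.1, 0.1, 0.1]
grip_width: 0.0003
gripper_force: 0.0
```

```bash
python3 -m creep '{"linear":[[0,0,-0.15],[0,0,-0.25],[0,0,-0.25]],"roll":[0,0,0],"hand":[0,0,0]}'
```

```text
time_s: 9.75
position: [0.6217, -0.0256, 0.0604]
ee_rot: [[-0.998, -0.07, 0.003], [-0.07, 0.998, -0.001], [-0.003, -0.001, -1.0]]
wrist_force: [-2.8, 0.4, 12.3]
grip_width: 0.0006
gripper_force: 6.1
```

```bash
python3 -m creep '{"linear":[[0,0,0.08],[-0.6,-0.04,0.08],[-1.2,-0.09,0.08],[-1.8,-0.13,0.08],[-2.4,-0.18,0.08],[-3,-0.22,0.08],[-3.6,-0.27,0.08],[-4.2,-0.31,0.08],[-4.8,-0.36,0.08],[-5.4,-0.4,0.08],[-6,-0.45,0.08],[-6.2,-0.46,0.08]],"roll":[0,0,0,0,0,0,0,0,0,0,0,0],"hand":[0,0,0,0,0,0,0,0,0,0,0,0]}';  python3 -m creep '{"linear":[[0,0,0],[0,0,2],[0,0,5],[0,0,6],[-4,-0.3,6],[-8,-0.6,6],[-12,-0.9,6],[-16,-1.2,6],[-16,-1.2,6]],"roll":[0,0,0,0,0,0,0,0,0],"hand":[0,0,0,1,1,1,1,1,1]}'; python3 - <<'E'
from h import *
p,d=snap("top");P=pts("top",d);print(plates(p,P));cv2.imwrite("pics/t3.png",cv2.resize(p[130:290,250:440,::-1],None,fx=2.7,fy=2.7,interpolation=cv2.INTER_CUBIC)); np.savez("top3.npz",p=p,d=d)
E
```

```text
time_s: 11.25
position: [0.5597, -0.0303, 0.0604]
ee_rot: [[-0.998, -0.07, 0.004], [-0.07, 0.998, -0.001], [-0.004, -0.001, -1.0]]
wrist_force: [1.9, -0.0, 8.3]
grip_width: 0.0002
gripper_force: 3.8
time_s: 12.38
position: [0.3967, -0.0417, 0.1185]
ee_rot: [[-0.998, -0.069, -0.002], [-0.069, 0.998, 0.001], [0.002, 0.001, -1.0]]
wrist_force: [0.1, -0.3, -1.4]
grip_width: 0.0584
gripper_force: 0.0
{-0.108: (-56, 64), -0.036: (-56, 64), 0.036: (-62, 58), 0.108: (-120, 0)}
```

View pics/t3.png

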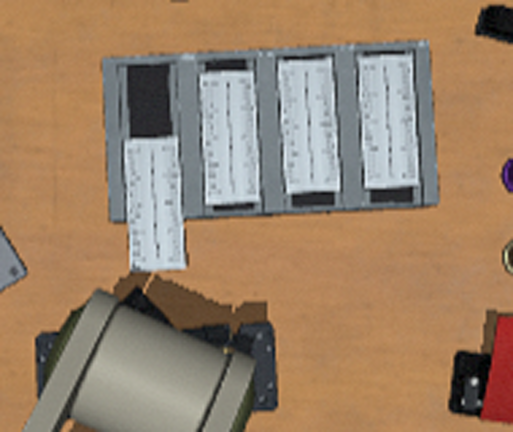

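```bash
python3 -m creep '{"linear":[[5,0.4,0],[10.15,0.8,0],[10.15,0.8,0],[10.15,0.8,-3],[10.15,0.8,-6],[10.15,0.8,-7.95],[10.15,0.8,-7.95]],"roll":[0,0,0,0,0,0,0],"hand":[1,1,1,1,1,1,1]}' 40;  python3 -m creep '{"linear":[[0,0,0],[0,0,0],[0,0,0],[0,0,0],[0,0,0]],"roll":[0,0,0,0,0],"hand":[0.5,0.5,0.5,0.5,0.5]}' 40
```

```text
time_s: 13.3
position: [0.4993, -0.0337, 0.0383]
ee_rot: [[-0.998, -0.07, -0.003], [-0.07, 0.998, 0.001], [0.003, 0.001, -1.0]]
wrist_force: [0.8, -0.1, 0.6]
grip_width: 0.0882
gripper_force: 0.0
time_s: 13.92
position: [0.5003, -0.034, 0.0397]
ee_rot: [[-0.998, -0.07, 0.0], [-0.07, 0.998, -0.0], [-0.0, -0.0, -1.0]]
wrist_force: [-0.0, -0.5, 1.6]
grip_width: 0.049
gripper_force: 40.0
```

```bash
python3 -m creep '{"linear":[[0,0,1],[0,0,3],[0,0,6],[0,0,10],[0,0,10],[0,0,10]],"roll":[0,0,0,0,0,0],"hand":[0.5,0.5,0.5,0.5,0.5,0.5]}' 40;  python3 -m creep '{"linear":[[-0.8,2.7,0],[-1.6,5.4,0],[-2.4,8.1,0],[-3.2,10.8,0],[-4,13.5,0],[-4.8,16.2,0],[-5.6,18.9,0],[-6.4,21.6,0],[-7.2,24.3,0],[-8,27,0],[-8.8,29.7,0],[-8.8,29.7,0]],"roll":[-0.1,-0.2,-0.3,-0.4,-0.5,-0.6,-0.7,-0.8,-0.9,-1.0,-1.065,-1.065],"hand":[0.5,0.5,0.5,0.5,0.5,0.5,0.5,0.5,0.5,0.5,0.5,0.5]}' 40
python3 -m creep '{"linear":[[0,0,0],[0,0,0]],"roll":[0,0],"hand":[0.5,0.5]}'
python3 - <<'E'
from h import *
for n in("top","side"):
    p,d=snap(n);np.savez(f"{n}4.npz",p=p,d=d);c=proj(n,[[.44,.22,.14]])[0].astype(int);cv2.imwrite(f"pics/{n}4.png",cv2.resize(p[max(c[1]-60,0):c[1]+60,c[0]-60:c[0]+60,::-1],None,fx=3.3,fy=3.3,interpolation=cv2.INTER_CUBIC))
cv2.imwrite("pics/c4.png",np.hstack([cv2.imread("pics/top4.png"),cv2.imread("pics/side4.png")]))
E
```

```text
time_s: 14.68
position: [0.4998, -0.0339, 0.139]
ee_rot: [[-0.998, -0.07, -0.001], [-0.07, 0.998, 0.0], [0.001, 0.0, -1.0]]
wrist_force: [-0.4, 0.3, -1.3]
grip_width: 0.0489
gripper_force: 40.0
time_s: 16.18
position: [0.4111, 0.2638, 0.1383]
ee_rot: [[-0.547, 0.837, -0.002], [0.837, 0.547, -0.001], [0.001, -0.002, -1.0]]
wrist_force: [0.3, -0.2, -1.7]
grip_width: 0.0487
gripper_force: 40.0
time_s: 16.42
position: [0.4124, 0.2622, 0.1392]
ee_rot: [[-0.544, 0.839, -0.001], [0.839, 0.544, -0.0], [0.0, -0.001, -1.0]]
wrist_force: [-0.7, -0.2, -1.1]
grip_width: 0.0486
gripper_force: 40.0
```

View pics/c4.png

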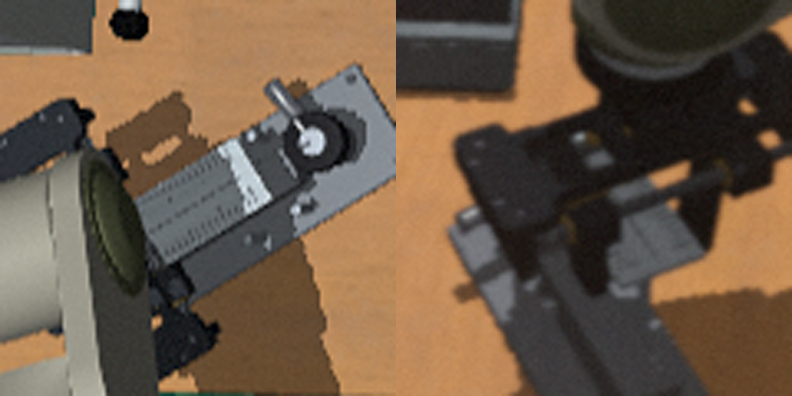

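The held plate lies along the bed, with its far end at about crop (255,170) just short of the collar. I'll measure it against the carrier in the same camera.

```bash
cat >> h.py <<'E'
CO=np.array([.4310,.2293]);CA=np.deg2rad(-57.0)
def held(P,z0,z1):
    L=loc(P,CO,CA);Z=P[...,2];m=(Z>z0)&(Z<z1)&(L[...,0]>-.01)&(L[...,0]<.09)&(np.abs(L[...,1])<.045)
    n,l,st,_=cv2.connectedComponentsWithStats(m.astype(np.uint8));m=l==1+np.argmax(st[1:,4])
    q=L[m]*1e3;far=np.percentile(q[:,0],[97,99.5,100])
    b=(q[:,0]>10)&(q[:,0]<far[0]-3);r=[]
    for x in(15,30,45):
        k=np.abs(q[:,0]-x)<6
        if k.any(): r.append(np.round([q[k,1].min(),q[k,1].max(),Z[m][k].mean()*1e3],1).tolist())
    print(m.sum(),"far",far.round(1),"[ymin ymax z] at 15,30,45",r)
E
python3 - <<'E'
from h import *
f=np.load("top4.npz");held(pts("top",f["d"]),.145,.175)
f=np.load("top4.npz");held(pts("top",f["d"]),.12,.19)
E
```

```text
689 far [58.  59.2 59.4] [ymin ymax z] at 15,30,45 [[-25.3, 25.1, 159.0], [-25.5, 24.8, 159.4], [-25.3, 24.6, 159.6]]
689 far [58.  59.2 59.4] [ymin ymax z] at 15,30,45 [[-25.3, 25.1, 159.0], [-25.5, 24.8, 159.4], [-25.3, 24.6, 159.6]]
```

```bash
python3 -m creep '{"linear":[[0.03,-0.04,-3],[0.03,-0.04,-6],[0.03,-0.04,-8],[0.03,-0.04,-9.5],[0.03,-0.04,-10.3],[0.03,-0.04,-10.8],[0.03,-0.04,-10.9],[0.03,-0.04,-10.9]],"roll":[0,0,0,0,0,0,0,0],"hand":[0.5,0.5,0.5,0.5,0.5,0.5,0.5,0.5]}' 40
```

```text
time_s: 17.52
position: [0.4127, 0.2627, 0.0309]
ee_rot: [[-0.545, 0.839, 0.001], [0.839, 0.545, 0.0], [-0.0, 0.001, -1.0]]
wrist_force: [-0.7, 0.2, 0.0]
grip_width: 0.0488
gripper_force: 40.0
```

```bash
python3 -m creep '{"linear":[[0,0,-0.1],[0,0,-0.1],[0,0,-0.1],[0,0,-0.1],[0,0,-0.1],[0,0,4],[0,0,8],[0,0,12],[0,0,12]],"roll":[0,0,0,0,0,0,0,0,0],"hand":[0.5,0.5,1,1,1,1,1,1,1]}' 40;python3 -m creep '{"linear":[[1.9,-3.26,0],[3.8,-6.5,0],[5.7,-9.8,0],[7.6,-13,0],[9.5,-16.3,0],[11.4,-19.6,0],[13.3,-22.8,0],[15.2,-26.1,0],[17,-29.4,0],[18.9,-32.7,-1],[20.85,-35.9,-3],[20.85,-35.9,-5]],"roll":[0.1,0.2,0.3,0.4,0.5,0.6,0.7,0.8,0.9,1.0,1.065,1.065],"hand":[1,1,1,1,0,0,0,0,0,0,0,0]}' 40
python3 - <<'E'
from h import *
p,d=snap("top");np.savez("top5.npz",p=p,d=d);P=pts("top",d);print(plates(p,P))
L=loc(P,CO,CA)*1e3;Z=P[...,2]
def bed(z):
    m=(abs(Z-z)<.004)&(abs(L[...,0])<75)&(abs(L[...,1])<29.5)&(p.astype(int).min(-1)>100);q=L[m];print("bed plate",m.sum(),q.min(0),q.max(0),cv2.minAreaRect(q.astype(np.float32)))
bed(.05); s=manip.observe();print(s["position"])
c=proj("top",[[.44,.22,.05]])[0].astype(int);cv2.imwrite("pics/t5.png",cv2.resize(p[c[1]-50:c[1]+50,c[0]-50:c[0]+50,::-1],None,fx=4,fy=4,interpolation=cv2.INTER_CUBIC))
E
```

```text
time_s: 18.65
position: [0.4136, 0.263, 0.153]
ee_rot: [[-0.545, 0.839, 0.005], [0.839, 0.545, 0.002], [-0.001, 0.005, -1.0]]
wrist_force: [0.0, -0.0, -0.5]
grip_width: 0.0879
gripper_force: 0.0
time_s: 20.15
position: [0.6212, -0.0985, 0.098]
ee_rot: [[-0.998, -0.068, -0.001], [-0.068, 0.998, 0.0], [0.001, 0.0, -1.0]]
wrist_force: [-0.1, -0.3, 0.2]
grip_width: 0.0102
gripper_force: 0.0
{-0.108: (-56, 64), -0.036: (-56, -10)}
bed plate 875 [-63.04810149 -25.21422474] [59.42022425 25.13132323] ((-1.8676261901855469, -0.10447502136230469), (122.45648193359375, 50.11513900756836), 0.19302713871002197)
[ 0.61947196 -0.09699185  0.09522298]
```

View pics/t5.png

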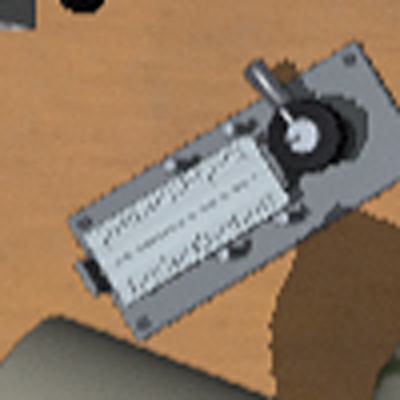

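Plate 1 lies flat between the posts. Next is lane +36.

```bash
python3 -m creep '{"linear":[[0,0,-2],[0,0,-3.5],[0,0,-3.5],[0,0,-3.5]],"roll":[0,0,0,0],"hand":[0,0,0,0]}'
```

```text
time_s: 20.7
position: [0.6213, -0.0964, 0.0661]
ee_rot: [[-0.998, -0.07, 0.001], [-0.07, 0.998, -0.0], [-0.001, -0.0, -1.0]]
wrist_force: [0.1, 0.1, -0.4]
grip_width: 0.0003
gripper_force: 0.0
```

```bash
python3 -m creep '{"linear":[[0,0,-0.5],[0,0,-0.68],[0,0,-0.68]],"roll":[0,0,0],"hand":[0,0,0]}'; python3 -m creep '{"linear":[[-0.6,-0.04,0],[-1.2,-0.09,0],[-1.8,-0.13,0],[-2.4,-0.18,0],[-3,-0.22,0],[-3.6,-0.27,0],[-4.2,-0.31,0],[-4.8,-0.36,0],[-5.4,-0.4,0],[-5.8,-0.43,0],[-5.8,-0.43,0]],"roll":[0,0,0,0,0,0,0,0,0,0,0],"hand":[0,0,0,0,0,0,0,0,0,0,0]}';  python3 -m creep '{"linear":[[0,0,0],[0,0,2],[0,0,5],[0,0,6],[-4,-0.3,6],[-8,-0.6,6],[-12,-0.9,6],[-16,-1.2,6],[-16,-1.2,6]],"roll":[0,0,0,0,0,0,0,0,0],"hand":[0,0,0,1,1,1,1,1,1]}'; python3 - <<'E'
from h import *
p,d=snap("top");P=pts("top",d);print(plates(p,P))
E
```

```text
time_s: 21.08
position: [0.6218, -0.0966, 0.0604]
ee_rot: [[-0.998, -0.07, 0.003], [-0.07, 0.998, -0.001], [-0.003, -0.001, -1.0]]
wrist_force: [-1.4, 2.8, 9.5]
grip_width: 0.0002
gripper_force: 4.8
time_s: 22.45
position: [0.564, -0.1012, 0.0604]
ee_rot: [[-0.998, -0.07, 0.003], [-0.07, 0.998, -0.001], [-0.003, -0.002, -1.0]]
wrist_force: [-1.9, -0.9, 10.5]
grip_width: 0.0005
gripper_force: 5.0
time_s: 23.58
position: [0.4013, -0.1125, 0.1184]
ee_rot: [[-0.998, -0.069, -0.001], [-0.069, 0.998, 0.001], [0.001, 0.001, -1.0]]
wrist_force: [0.6, -1.0, 1.4]
grip_width: 0.0582
gripper_force: 0.0
{-0.108: (-56, 64), -0.036: (-56, 64), 0.036: (-122, 0)}
```

```bash
python3 -m creep '{"linear":[[5,0.4,0],[10.2,0.7,0],[10.2,0.7,0],[10.2,0.7,-3],[10.2,0.7,-6],[10.2,0.7,-7.95],[10.2,0.7,-7.95]],"roll":[0,0,0,0,0,0,0],"hand":[1,1,1,1,1,1,1]}' 40;  python3 -m creep '{"linear":[[0,0,0],[0,0,0],[0,0,0],[0,0,0],[0,0,0],[0,0,1],[0,0,3],[0,0,6],[0,0,10],[0,0,10],[0,0,10]],"roll":[0,0,0,0,0,0,0,0,0,0,0],"hand":[0.5,0.5,0.5,0.5,0.5,0.5,0.5,0.5,0.5,0.5,0.5]}' 40
python3 -m creep '{"linear":[[-0.8,3.3,0],[-1.6,6.7,0],[-2.5,10,0],[-3.3,13.4,0],[-4.2,16.7,0],[-5,20,0],[-5.8,23.4,0],[-6.7,26.8,0],[-7.5,30.1,0],[-8.3,33.5,0],[-9.15,36.8,0],[-9.15,36.8,0]],"roll":[-0.1,-0.2,-0.3,-0.4,-0.5,-0.6,-0.7,-0.8,-0.9,-1.0,-1.065,-1.065],"hand":[0.5,0.5,0.5,0.5,0.5,0.5,0.5,0.5,0.5,0.5,0.5,0.5]}' 40
python3 -m creep '{"linear":[[0,0,0],[0,0,0]],"roll":[0,0],"hand":[0.5,0.5]}'
python3 - <<'E'
from h import *
p,d=snap("top");P=pts("top",d);held(P,.13,.175);print(plates(p,P))
E
```

```text
time_s: 24.5
position: [0.5043, -0.1053, 0.038]
ee_rot: [[-0.998, -0.07, -0.003], [-0.07, 0.998, 0.001], [0.003, 0.001, -1.0]]
wrist_force: [-0.2, -0.2, 0.6]
grip_width: 0.0881
gripper_force: 0.0
time_s: 25.88
position: [0.5046, -0.1055, 0.1387]
ee_rot: [[-0.998, -0.07, -0.001], [-0.07, 0.998, 0.0], [0.001, 0.0, -1.0]]
wrist_force: [-0.2, 0.3, -1.1]
grip_width: 0.0486
gripper_force: 40.0
time_s: 27.38
position: [0.4124, 0.2634, 0.138]
ee_rot: [[-0.547, 0.837, -0.002], [0.837, 0.547, -0.001], [0.001, -0.002, -1.0]]
wrist_force: [0.3, -0.1, -1.4]
grip_width: 0.0491
gripper_force: 40.0
time_s: 27.62
position: [0.4137, 0.2615, 0.1389]
ee_rot: [[-0.544, 0.839, -0.001], [0.839, 0.544, -0.0], [0.0, -0.001, -1.0]]
wrist_force: [-0.1, -0.1, -0.1]
grip_width: 0.0486
gripper_force: 40.0
704 far [59.  60.7 61.3] [ymin ymax z] at 15,30,45 [[-25.0, 24.6, 159.5], [-25.0, 25.0, 159.3], [-24.8, 24.5, 159.1]]
{-0.108: (-56, 64), -0.036: (-56, 64)}
```

```bash
python3 -m creep '{"linear":[[0,0,-3],[0,0,-6],[0,0,-8],[0,0,-9.5],[0,0,-10],[0,0,-10.3],[0,0,-10.4],[0,0,-10.4]],"roll":[0,0,0,0,0,0,0,0],"hand":[0.5,0.5,0.5,0.5,0.5,0.5,0.5,0.5]}' 40
python3 -m creep '{"linear":[[0,0,-0.05],[0,0,-0.05],[0,0,-0.05],[0,0,-0.05],[0,0,-0.05],[0,0,4],[0,0,8],[0,0,11.5],[0,0,11.5]],"roll":[0,0,0,0,0,0,0,0,0],"hand":[0.5,0.5,1,1,1,1,1,1,1]}' 40
```

```text
time_s: 28.68
position: [0.414, 0.2619, 0.0368]
ee_rot: [[-0.545, 0.839, 0.001], [0.839, 0.545, -0.0], [-0.001, 0.001, -1.0]]
wrist_force: [-6.3, -4.4, 18.1]
grip_width: 0.0491
gripper_force: 40.0
time_s: 29.8
position: [0.4146, 0.2627, 0.1523]
ee_rot: [[-0.545, 0.839, 0.004], [0.839, 0.545, 0.002], [-0.001, 0.005, -1.0]]
wrist_force: [1.0, -0.4, 0.1]
grip_width: 0.0884
gripper_force: 0.0
```

```bash
python3 -m creep '{"linear":[[1.9,-3.7,0],[3.8,-7.5,0],[5.7,-11.2,0],[7.6,-15,0],[9.5,-18.7,0],[11.4,-22.5,0],[13.3,-26.2,0],[15.2,-30,0],[17,-33.7,0],[18.9,-37.4,-1],[21.8,-43.1,-3],[21.8,-43.1,-5]],"roll":[0.1,0.2,0.3,0.4,0.5,0.6,0.7,0.8,0.9,1.0,1.065,1.065],"hand":[1,1,1,1,0,0,0,0,0,0,0,0]}' 40
cat >> h.py <<'E'
def bed(p,P,z):
    Z=P[...,2];L=loc(P,CO,CA)*1e3
    m=(abs(Z-z)<.006)&(abs(L[...,0])<75)&(abs(L[...,1])<29.5)&(p.astype(int).min(-1)>100);q=L[m];r=cv2.minAreaRect(q.astype(np.float32))
    A=np.c_[q,np.ones(len(q))];print("bed plate",m.sum(),q.min(0).round(1),q.max(0).round(1),np.round(r[0]+r[1]+(r[2],),1),"z plane",np.linalg.lstsq(A,Z[m]*1e3,rcond=None)[0].round(3))
E
python3 - <<'E'
from h import *
p,d=snap("top");np.savez("top6.npz",p=p,d=d);P=pts("top",d);print(plates(p,P))
bed(p,P,.055);f=np.load("top5.npz");bed(f["p"],pts("top",f["d"]),.050)
s=manip.observe();print(s["position"])
E
```

```text
time_s: 31.3
position: [0.6317, -0.1718, 0.0975]
ee_rot: [[-0.998, -0.067, -0.001], [-0.067, 0.998, 0.0], [0.001, 0.0, -1.0]]
wrist_force: [0.8, -0.0, -0.1]
grip_width: 0.0103
gripper_force: 0.0
{-0.108: (-56, -4)}
bed plate 865 [-60.1 -24.5] [60.7 25.8] [  0.2   0.9  49.8 120.5  89.3] z plane [1.000e-03 1.400e-02 5.523e+01]
bed plate 964 [-63.  -25.2] [59.4 25.5] [ -1.9   0.2 122.4  50.5   0.5] z plane [4.0000e-03 1.2000e-02 5.0311e+01]
[ 0.63002469 -0.16973283  0.0942912 ]
```

```bash
python3 -m creep '{"linear":[[0,0,-2],[0,0,-3.5],[0,0,-3.5],[0,0,-3.5]],"roll":[0,0,0,0],"hand":[0,0,0,0]}'; python3 -m creep '{"linear":[[0,0,-0.4],[0,0,-0.6],[0,0,-0.6]],"roll":[0,0,0],"hand":[0,0,0]}'
```

```text
time_s: 31.85
position: [0.6318, -0.1685, 0.0659]
ee_rot: [[-0.998, -0.07, 0.001], [-0.07, 0.998, -0.0], [-0.001, -0.0, -1.0]]
wrist_force: [-0.3, 0.4, 0.5]
grip_width: 0.0006
gripper_force: 0.0
time_s: 32.22
position: [0.6321, -0.1689, 0.0605]
ee_rot: [[-0.998, -0.07, 0.002], [-0.07, 0.998, -0.001], [-0.002, -0.001, -1.0]]
wrist_force: [0.0, -0.4, 7.2]
grip_width: 0.0004
gripper_force: 3.1
```

```bash
python3 -m creep '{"linear":[[-0.6,-0.04,0],[-1.2,-0.09,0],[-1.8,-0.13,0],[-2.4,-0.18,0],[-3,-0.22,0],[-3.6,-0.27,0],[-4.2,-0.31,0],[-4.8,-0.36,0],[-5.4,-0.4,0],[-6,-0.44,0],[-6.4,-0.47,0],[-6.4,-0.47,0]],"roll":[0,0,0,0,0,0,0,0,0,0,0,0],"hand":[0,0,0,0,0,0,0,0,0,0,0,0]}';  python3 -m creep '{"linear":[[0,0,0],[0,0,2],[0,0,5],[0,0,6],[-4,-0.3,6],[-8,-0.6,6],[-12,-0.9,6],[-16,-1.2,6],[-16,-1.2,6]],"roll":[0,0,0,0,0,0,0,0,0],"hand":[0,0,0,1,1,1,1,1,1]}'; python3 - <<'E'
from h import *
p,d=snap("top");P=pts("top",d);print(plates(p,P));bed(p,P,.055)
E
```

```text
time_s: 33.72
position: [0.5679, -0.1738, 0.0605]
ee_rot: [[-0.998, -0.07, 0.002], [-0.07, 0.998, -0.001], [-0.002, -0.001, -1.0]]
wrist_force: [-1.9, 0.0, 6.6]
grip_width: 0.0006
gripper_force: 3.6
time_s: 34.85
position: [0.4059, -0.1852, 0.1189]
ee_rot: [[-0.998, -0.068, -0.001], [-0.068, 0.998, 0.001], [0.001, 0.001, -1.0]]
wrist_force: [0.4, -0.7, 0.1]
grip_width: 0.0584
gripper_force: 0.0
{-0.108: (-56, 64), -0.036: (-118, 0)}
bed plate 980 [-59.9 -25. ] [60.9 25.8] [  0.4   0.5  50.5 120.7  89.7] z plane [-0.000e+00  3.000e-03  5.524e+01]
```

```bash
python3 -m creep '{"linear":[[5,0.4,0],[10.2,0.8,0],[10.2,0.8,0],[10.2,0.8,-3],[10.2,0.8,-6],[10.2,0.8,-7.95],[10.2,0.8,-7.95]],"roll":[0,0,0,0,0,0,0],"hand":[1,1,1,1,1,1,1]}' 40;  python3 -m creep '{"linear":[[0,0,0],[0,0,0],[0,0,0],[0,0,0],[0,0,0],[0,0,1],[0,0,3],[0,0,6],[0,0,10],[0,0,10],[0,0,10]],"roll":[0,0,0,0,0,0,0,0,0,0,0],"hand":[0.5,0.5,0.5,0.5,0.5,0.5,0.5,0.5,0.5,0.5,0.5]}' 40
python3 -m creep '{"linear":[[-0.8,3.7,0],[-1.7,7.8,0],[-2.6,11.8,0],[-3.5,15.9,0],[-4.4,19.9,0],[-5.3,24,0],[-6.2,28,0],[-7,32.1,0],[-7.9,36.1,0],[-8.7,40,0],[-9.5,43.9,0],[-9.5,43.9,0]],"roll":[-0.1,-0.2,-0.3,-0.4,-0.5,-0.6,-0.7,-0.8,-0.9,-1.0,-1.065,-1.065],"hand":[0.5,0.5,0.5,0.5,0.5,0.5,0.5,0.5,0.5,0.5,0.5,0.5]}' 40
python3 -m creep '{"linear":[[0,0,0],[0,0,0]],"roll":[0,0],"hand":[0.5,0.5]}'
python3 - <<'E'
from h import *
p,d=snap("top");P=pts("top",d);held(P,.13,.175);print(plates(p,P))
E
```

```text
time_s: 35.78
position: [0.5088, -0.1769, 0.0385]
ee_rot: [[-0.998, -0.07, -0.003], [-0.07, 0.998, 0.002], [0.002, 0.002, -1.0]]
wrist_force: [0.4, -0.2, 0.2]
grip_width: 0.0879
gripper_force: 0.0
time_s: 37.15
position: [0.5091, -0.1772, 0.1391]
ee_rot: [[-0.998, -0.07, -0.001], [-0.07, 0.998, 0.001], [0.001, 0.001, -1.0]]
wrist_force: [0.4, -0.5, -0.8]
grip_width: 0.0489
gripper_force: 40.0
time_s: 38.65
position: [0.4132, 0.2631, 0.1385]
ee_rot: [[-0.547, 0.837, -0.002], [0.837, 0.547, -0.001], [0.001, -0.002, -1.0]]
wrist_force: [-0.0, -0.5, -1.5]
grip_width: 0.049
gripper_force: 40.0
time_s: 38.9
position: [0.4147, 0.2607, 0.1394]
ee_rot: [[-0.544, 0.839, -0.001], [0.839, 0.544, -0.0], [0.0, -0.001, -1.0]]
wrist_force: [0.4, 0.6, -1.0]
grip_width: 0.049
gripper_force: 40.0
720 far [61.3 62.8 63.6] [ymin ymax z] at 15,30,45 [[-24.4, 25.4, 159.7], [-24.5, 25.0, 159.3], [-24.8, 24.7, 159.2]]
{-0.108: (-56, 64)}
```

```bash
python3 -m creep '{"linear":[[-0.12,0.19,-2],[-0.12,0.19,-4],[-0.12,0.19,-6],[-0.12,0.19,-8],[-0.12,0.19,-9],[-0.12,0.19,-9.5],[-0.12,0.19,-9.7],[-0.12,0.19,-9.7]],"roll":[0,0,0,0,0,0,0,0],"hand":[0.5,0.5,0.5,0.5,0.5,0.5,0.5,0.5]}' 40
```

```text
time_s: 39.95
position: [0.416, 0.2641, 0.0463]
ee_rot: [[-0.544, 0.839, 0.007], [0.839, 0.544, 0.002], [-0.002, 0.007, -1.0]]
wrist_force: [-4.8, -1.6, 29.9]
grip_width: 0.0488
gripper_force: 52.1
```

```bash
python3 - <<'E'
from h import *
p,d=snap("top");P=pts("top",d);held(P,.045,.085)
L=loc(P,CO,CA)*1e3;Z=P[...,2]*1e3;g=p.astype(int).min(-1)
for x in range(-20,70,8):
    m=(abs(L[...,0]-x)<4)&(abs(L[...,1])<27)&(Z>40)&(Z<85)&(g>90)
    if m.sum()>5: print(x,m.sum(),Z[m].mean().round(1),L[...,1][m].min().round(1),L[...,1][m].max().round(1))
c=proj("top",[[.44,.22,.05]])[0].astype(int);a=cv2.resize(p[c[1]-50:c[1]+50,c[0]-50:c[0]+50,::-1],None,fx=4,fy=4,interpolation=cv2.INTER_CUBIC)
p,d=snap("side");c=proj("side",[[.44,.22,.05]])[0].astype(int);b=cv2.resize(p[c[1]-50:c[1]+50,c[0]-50:c[0]+50,::-1],None,fx=4,fy=4,interpolation=cv2.INTER_CUBIC)
cv2.imwrite("pics/c7.png",np.hstack([a,b])[:,:800])
E
```

```text
682 far [63.9 67.8 69.1] [ymin ymax z] at 15,30,45 [[-22.5, 35.7, 66.1], [-22.6, 27.7, 66.7], [-22.9, 30.5, 67.0]]
-20 29 66.1 -19.1 21.2
-12 58 67.1 -20.9 26.0
-4 52 66.5 -21.5 25.9
4 53 67.0 -20.5 26.8
12 60 67.1 -21.5 26.7
20 51 66.7 -20.3 26.3
28 49 67.1 -21.8 26.9
36 57 67.3 -21.2 26.7
44 56 67.4 -22.6 26.5
52 65 67.6 -21.7 26.1
60 50 66.9 -21.2 26.1
68 15 70.0 -10.3 9.6
```

View pics/c7.png

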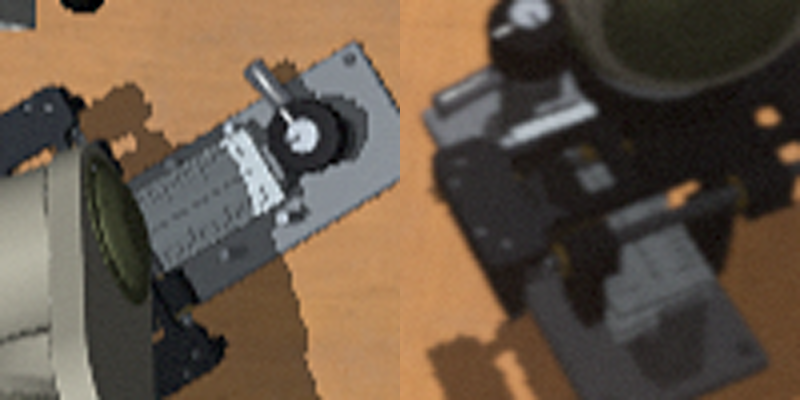

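The held plate is level (top at z≈67 mm) and inside the posts, but shifted about 2.5 mm in +y. The +y fingertip has wedged on the edge of the plate below. I'll relieve the load and release.

```bash
python3 -m creep '{"linear":[[0.1,0.06,0.3],[0.1,0.06,0.3],[0.1,0.06,0.3],[0.1,0.06,0.3]],"roll":[0,0,0,0],"hand":[0.5,0.5,0.6,0.65]}' 20
python3 -m creep '{"linear":[[0,0,0],[0,0,0],[0,0,0],[0,0,3],[0,0,7],[0,0,10.5],[0,0,10.5]],"roll":[0,0,0,0,0,0,0],"hand":[0.8,1,1,1,1,1,1]}' 40
python3 -m creep '{"linear":[[0,-4,0],[0,-8,0],[2,-12,0],[4,-16,0],[4,-16,0]],"roll":[0.1,0.2,0.3,0.4,0.4],"hand":[1,1,1,1,1]}' 40
python3 - <<'E'
from h import *
p,d=snap("top");P=pts("top",d);np.savez("top8.npz",p=p,d=d);bed(p,P,.060);print(plates(p,P));c=proj("top",[[.44,.22,.05]])[0].astype(int);cv2.imwrite("pics/t8.png",cv2.resize(p[c[1]-50:c[1]+50,c[0]-50:c[0]+50,::-1],None,fx=4,fy=4,interpolation=cv2.INTER_CUBIC))
E
```

```text
time_s: 40.55
position: [0.4141, 0.2639, 0.0455]
ee_rot: [[-0.545, 0.839, -0.001], [0.839, 0.545, -0.0], [0.0, -0.001, -1.0]]
wrist_force: [0.1, -0.4, -0.1]
grip_width: 0.0571
gripper_force: 0.0
time_s: 41.42
position: [0.4153, 0.2645, 0.1528]
ee_rot: [[-0.545, 0.839, 0.004], [0.839, 0.545, 0.002], [-0.001, 0.005, -1.0]]
wrist_force: [-0.4, -0.3, -0.4]
grip_width: 0.0882
gripper_force: 0.0
time_s: 42.05
position: [0.4548, 0.1021, 0.1496]
ee_rot: [[-0.827, 0.563, -0.002], [0.563, 0.827, -0.0], [0.001, -0.001, -1.0]]
wrist_force: [-0.9, 0.2, -0.0]
grip_width: 0.0879
gripper_force: 0.0
bed plate 83 [-68.1  -4.7] [-31.1  27.5] [-52.3  16.5  43.8  19.6  48. ] z plane [ 2.8000e-02 -1.3000e-02  6.1473e+01]
{-0.108: (-56, 64)}
```

View pics/t8.png

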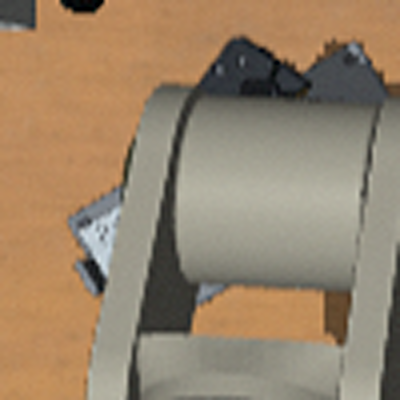

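```bash
python3 -m creep '{"linear":[[2,-4,0],[4,-8,0],[6,-12,0],[8,-16,0],[10,-20,0],[12,-24,0],[14,-28,0],[16,-32,0],[18.3,-34.2,0],[18.3,-34.2,-2],[18.3,-34.2,-5],[18.3,-34.2,-5]],"roll":[0.1,0.2,0.3,0.4,0.5,0.6,0.667,0.667,0.667,0.667,0.667,0.667],"hand":[1,1,1,0,0,0,0,0,0,0,0,0]}' 40
python3 - <<'E'
from h import *
p,d=snap("top");P=pts("top",d);np.savez("top8.npz",p=p,d=d);bed(p,P,.060);print(plates(p,P));c=proj("top",[[.44,.22,.05]])[0].astype(int);cv2.imwrite("pics/t9.png",cv2.resize(p[c[1]-50:c[1]+50,c[0]-50:c[0]+50,::-1],None,fx=4,fy=4,interpolation=cv2.INTER_CUBIC))
E
```

```text
time_s: 43.6
position: [0.6364, -0.2358, 0.0978]
ee_rot: [[-0.997, -0.073, -0.005], [-0.073, 0.997, 0.003], [0.005, 0.004, -1.0]]
wrist_force: [0.2, -0.7, -0.4]
grip_width: 0.0012
gripper_force: 0.0
bed plate 986 [-69.7 -29.1] [65.8 27.6] [ -2.1  -0.8  56.1 135.4  89. ] z plane [1.0000e-03 3.0000e-03 6.0314e+01]
{}
```

View pics/t9.png

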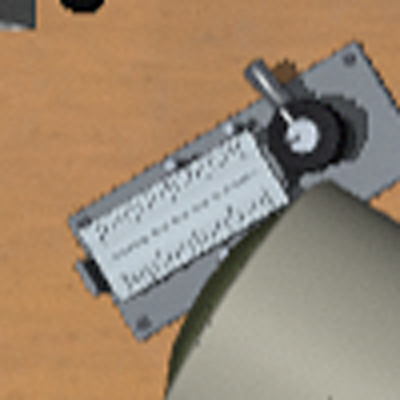

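Three plates are stacked flat (top at z≈60 mm). Last lane.

```bash
python3 -m creep '{"linear":[[0,0,-2],[0,0,-3],[0,0,-3],[0,0,-3]],"roll":[0,0,0,0],"hand":[0,0,0,0]}'; python3 - <<'E'
from h import *
f=np.load("top8.npz");p,P=f["p"],pts("top",f["d"]);L=loc(P,CO,CA)*1e3;Z=P[...,2]*1e3;g=p.astype(int).min(-1)
m=(abs(Z-60.3)<3)&(g>110)&(abs(L[...,1])<40)
for x in(-50,-35,-20,-5,30): k=m&(abs(L[...,0]-x)<5);print(x,L[...,1][k].min().round(1),L[...,1][k].max().round(1))
k=m&(abs(abs(L[...,1])-19)<4);print(L[...,0][k].min(),L[...,0][k].max())
E
```

```text
time_s: 44.15
position: [0.6377, -0.238, 0.0718]
ee_rot: [[-0.997, -0.072, 0.001], [-0.072, 0.997, -0.001], [-0.001, -0.001, -1.0]]
wrist_force: [0.4, 0.3, 0.6]
grip_width: 0.0009
gripper_force: 0.0
-50 -22.8 27.1
-35 -22.1 27.3
-20 -21.1 26.3
-5 -21.4 25.6
30 -22.9 25.4
-59.3830563010022 433.64511965933275
```

The top plate sits about 2 mm off to +y of the others. Since time is ample, I'll square the stack with the jaws before bringing the last plate.

```bash
python3 -m creep '{"linear":[[0,0,4],[0,0,8],[-2,4.5,8],[-4,9,8],[-6,13.5,8],[-8,18,8],[-10,22.5,8],[-12,27,8],[-14,31.5,8],[-16,36,8],[-18,40.5,8],[-20,45,8]],"roll":[0,0,-0.1,-0.2,-0.3,-0.4,-0.5,-0.6,-0.7,-0.8,-0.9,-1.0],"hand":[0,0,0,1,1,1,1,1,1,1,1,1]}' 10
python3 -m creep '{"linear":[[-1.2,2.5,0],[-2.4,5,0],[-2.4,5,0],[-2.4,5,0]],"roll":[-0.065,-0.065,-0.065,-0.065],"hand":[1,1,1,1]}' 10
```

```text
time_s: 45.65
position: [0.4369, 0.2135, 0.1517]
ee_rot: [[-0.597, 0.802, 0.002], [0.802, 0.597, 0.0], [-0.001, 0.002, -1.0]]
wrist_force: [-0.2, 0.4, 0.6]
grip_width: 0.0876
gripper_force: 0.0
time_s: 46.15
position: [0.4138, 0.2616, 0.1511]
ee_rot: [[-0.546, 0.838, 0.001], [0.838, 0.546, 0.0], [-0.0, 0.001, -1.0]]
wrist_force: [-0.2, 0.7, -1.4]
grip_width: 0.0884
gripper_force: 0.0
```

```bash
python3 -m creep '{"linear":[[0,0,-4],[0,0,-8],[0,0,-11],[0,0,-11.7],[0,0,-11.7],[0,0,-11.7],[0,0,-11.7],[0,0,-11.7],[0,0,-11.7],[0,0,-11.7]],"roll":[0,0,0,0,0,0,0,0,0,0],"hand":[1,1,1,1,0.62,0.55,0.5,0.5,0.5,0.5]}' 15
python3 -m creep '{"linear":[[0,0,0],[0,0,0],[0,0,0],[0,0,4],[0,0,8],[0,0,11.7],[2,-4.5,11.7],[4,-9,11.7],[6,-13.5,11.7],[8,-18,11.7],[10,-22.5,11.7],[12,-27,11.7]],"roll":[0,0,0,0,0,0,0.1,0.2,0.3,0.4,0.5,0.6],"hand":[0.6,0.8,1,1,1,1,1,1,1,1,0,0]}' 15
python3 -m creep '{"linear":[[2,-4.5,0],[4,-9,0],[6,-13.5,0],[8,-18,0],[10,-22.5,0],[10.4,-23.2,0],[10.4,-23.2,-3],[10.4,-23.2,-7],[10.4,-23.2,-8],[10.4,-23.2,-8]],"roll":[0.1,0.2,0.3,0.4,0.465,0.465,0.465,0.465,0.465,0.465],"hand":[0,0,0,0,0,0,0,0,0,0]}' 15
cat > st.py <<'E'
from h import *
import sys
z=float(sys.argv[1]);p,d=snap("top");P=pts("top",d);print(plates(p,P));L=loc(P,CO,CA)*1e3;Z=P[...,2]*1e3;g=p.astype(int).min(-1)
m=(abs(Z-z)<3)&(g>110)&(abs(L[...,1])<40)&(abs(L[...,0])<70)
for x in(-50,-35,-20,-5,30):
    k=m&(abs(L[...,0]-x)<5)
    if k.any():print(x,L[...,1][k].min().round(1),L[...,1][k].max().round(1),Z[k].mean().round(1))
k=m&(abs(abs(L[...,1])-19)<4);print("x",L[...,0][k].min(),L[...,0][k].max())
E
python3 st.py 60.3
```

```text
time_s: 47.4
position: [0.4136, 0.2622, 0.0342]
ee_rot: [[-0.546, 0.838, 0.001], [0.838, 0.546, 0.0], [-0.0, 0.001, -1.0]]
wrist_force: [-1.5, 0.6, 5.9]
grip_width: 0.0499
gripper_force: 15.0
time_s: 48.9
position: [0.5337, -0.0095, 0.1507]
ee_rot: [[-0.925, 0.38, -0.0], [0.38, 0.925, 0.0], [0.0, 0.0, -1.0]]
wrist_force: [0.4, 0.1, -0.1]
grip_width: 0.0703
gripper_force: 0.0
time_s: 50.15
position: [0.6375, -0.2395, 0.0712]
ee_rot: [[-0.997, -0.072, 0.0], [-0.072, 0.997, 0.0], [-0.0, 0.0, -1.0]]
wrist_force: [0.2, 0.4, -0.1]
grip_width: 0.0001
gripper_force: 0.0
{}
-50 -25.4 24.4 60.4
-35 -23.6 25.1 60.5
-20 -23.6 23.6 60.4
-5 -23.9 25.1 60.6
30 -21.7 25.6 60.0
x -58.26103032623447 61.19406014545244
```

```bash
python3 -m creep '{"linear":[[0,0,-0.8],[0,0,-1.1],[0,0,-1.18],[0,0,-1.18]],"roll":[0,0,0,0],"hand":[0,0,0,0]}';python3 -m creep '{"linear":[[-0.6,-0.04,0],[-1.2,-0.09,0],[-1.8,-0.13,0],[-2.4,-0.18,0],[-3,-0.22,0],[-3.6,-0.27,0],[-4.2,-0.31,0],[-4.8,-0.36,0],[-5.4,-0.4,0],[-6,-0.44,0],[-6.4,-0.47,0],[-6.4,-0.47,0]],"roll":[0,0,0,0,0,0,0,0,0,0,0,0],"hand":[0,0,0,0,0,0,0,0,0,0,0,0]}';  python3 -m creep '{"linear":[[0,0,0],[0,0,2],[0,0,5],[0,0,6],[-4,-0.3,6],[-8,-0.6,6],[-12,-0.9,6],[-16,-1.2,6],[-16,-1.2,6]],"roll":[0,0,0,0,0,0,0,0,0],"hand":[0,0,0,1,1,1,1,1,1]}'; python3 st.py 60.3
```

```text
time_s: 50.7
position: [0.6376, -0.24, 0.0605]
ee_rot: [[-0.997, -0.072, 0.001], [-0.072, 0.997, -0.001], [-0.001, -0.001, -1.0]]
wrist_force: [-2.7, 2.6, 7.0]
grip_width: 0.0004
gripper_force: 4.0
time_s: 52.2
position: [0.5738, -0.2452, 0.0604]
ee_rot: [[-0.997, -0.072, 0.002], [-0.072, 0.997, -0.002], [-0.002, -0.002, -1.0]]
wrist_force: [-1.5, 1.3, 7.4]
grip_width: 0.0008
gripper_force: 3.7
time_s: 53.32
position: [0.4117, -0.2566, 0.1186]
ee_rot: [[-0.998, -0.07, -0.001], [-0.07, 0.998, 0.001], [0.001, 0.001, -1.0]]
wrist_force: [0.2, 0.3, -0.4]
grip_width: 0.0581
gripper_force: 0.0
{-0.108: (-116, 4)}
-50 -25.0 23.9 60.5
-35 -24.8 23.8 59.9
-20 -23.1 24.4 60.3
-5 -23.7 25.3 60.3
30 -22.6 24.4 60.2
x -59.00097573584694 61.32502034124481
```

```bash
python3 -m creep '{"linear":[[5,0.4,0],[10.4,0.77,0],[10.4,0.77,0],[10.4,0.77,-3],[10.4,0.77,-6],[10.4,0.77,-7.55],[10.4,0.77,-7.55]],"roll":[0,0,0,0,0,0,0],"hand":[1,1,1,1,1,1,1]}' 40;  python3 -m creep '{"linear":[[0,0,0],[0,0,0],[0,0,0],[0,0,0],[0,0,0],[0,0,1],[0,0,3],[0,0,6],[0,0,10],[0,0,10],[0,0,10]],"roll":[0,0,0,0,0,0,0,0,0,0,0],"hand":[0.5,0.5,0.5,0.5,0.5,0.5,0.5,0.5,0.5,0.5,0.5]}' 40
python3 -m creep '{"linear":[[-0.9,4.4,0],[-1.8,8.8,0],[-2.7,13.2,0],[-3.6,17.6,0],[-4.5,22,0],[-5.4,26.4,0],[-6.3,30.8,0],[-7.2,35.2,0],[-8.1,39.6,0],[-9,44,0],[-9.8,48,0],[-10.35,51.2,0]],"roll":[-0.1,-0.2,-0.3,-0.4,-0.5,-0.6,-0.7,-0.8,-0.9,-1.0,-1.065,-1.065],"hand":[0.5,0.5,0.5,0.5,0.5,0.5,0.5,0.5,0.5,0.5,0.5,0.5]}' 40
python3 -m creep '{"linear":[[0,0,0],[0,0,0],[0,0,0]],"roll":[0,0,0],"hand":[0.5,0.5,0.5]}'
python3 - <<'E'
from h import *
p,d=snap("top");P=pts("top",d);held(P,.13,.175);print(plates(p,P))
E
```

```text
time_s: 54.25
position: [0.517, -0.2487, 0.0428]
ee_rot: [[-0.997, -0.072, -0.001], [-0.072, 0.997, 0.001], [0.001, 0.001, -1.0]]
wrist_force: [1.1, 1.1, 0.8]
grip_width: 0.0882
gripper_force: 0.0
time_s: 55.62
position: [0.5169, -0.2486, 0.1428]
ee_rot: [[-0.997, -0.072, -0.001], [-0.072, 0.997, 0.001], [0.001, 0.001, -1.0]]
wrist_force: [-0.2, -0.4, -1.0]
grip_width: 0.0491
gripper_force: 40.0
time_s: 57.12
position: [0.4127, 0.2644, 0.1422]
ee_rot: [[-0.546, 0.837, -0.002], [0.838, 0.546, -0.001], [0.001, -0.002, -1.0]]
wrist_force: [-0.4, -0.8, -1.1]
grip_width: 0.0492
gripper_force: 40.0
time_s: 57.5
position: [0.414, 0.2622, 0.1431]
ee_rot: [[-0.545, 0.838, -0.001], [0.838, 0.545, -0.0], [0.0, -0.001, -1.0]]
wrist_force: [-0.1, 1.0, -0.7]
grip_width: 0.049
gripper_force: 40.0
726 far [61.3 63.  63.1] [ymin ymax z] at 15,30,45 [[-24.1, 26.2, 159.0], [-24.2, 25.2, 159.1], [-23.9, 25.6, 159.1]]
{}
```

```bash
python3 -m creep '{"linear":[[-0.15,0.14,-2],[-0.15,0.14,-4],[-0.15,0.14,-6],[-0.15,0.14,-7],[-0.15,0.14,-8],[-0.15,0.14,-8.6],[-0.15,0.14,-9],[-0.15,0.14,-9]],"roll":[0,0,0,0,0,0,0,0],"hand":[0.5,0.5,0.5,0.5,0.5,0.5,0.5,0.5]}' 40
```

```text
time_s: 58.55
position: [0.4129, 0.2647, 0.0541]
ee_rot: [[-0.546, 0.838, 0.002], [0.838, 0.546, 0.001], [-0.0, 0.002, -1.0]]
wrist_force: [-0.4, 0.9, 3.3]
grip_width: 0.0491
gripper_force: 41.8
```

Only light contact. I'll lower a bit more, loosen gently, release and square the stack with the jaws.

```bash
python3 -m creep '{"linear":[[0,0,-0.1],[0,0,-0.2],[0,0,-0.2],[0,0,-0.2],[0,0,-0.2]],"roll":[0,0,0,0,0],"hand":[0.5,0.5,0.5,0.6,0.65]}' 40
python3 -m creep '{"linear":[[0,0,0],[0,0,0],[0,0,-0.5],[0,0,-1],[0,0,-1],[0,0,-1],[0,0,-1],[0,0,-1],[0,0,-1],[0,0,-1]],"roll":[0,0,0,0,0,0,0,0,0,0],"hand":[0.8,0.9,0.9,0.8,0.6,0.5,0.5,0.5,0.7,0.9]}' 12
python3 -m creep '{"linear":[[0,0,0],[0,0,4],[0,0,8],[0,0,11],[2,-4.5,11],[4,-9,11],[6,-13.5,11],[6,-18,11],[6,-23,11],[6,-28,11],[6,-33,11],[6,-33,11]],"roll":[0,0,0,0,0,0,0,0,0,0,0,0],"hand":[1,1,1,1,1,1,1,1,1,1,1,1]}' 30
python3 st.py 65.3
```

```text
time_s: 59.18
position: [0.4129, 0.2646, 0.0521]
ee_rot: [[-0.546, 0.838, 0.002], [0.838, 0.546, 0.0], [-0.001, 0.002, -1.0]]
wrist_force: [-0.5, -0.3, 3.9]
grip_width: 0.0566
gripper_force: 2.1
time_s: 60.42
position: [0.4125, 0.2645, 0.0416]
ee_rot: [[-0.546, 0.838, 0.0], [0.838, 0.546, 0.0], [-0.0, 0.0, -1.0]]
wrist_force: [0.0, 0.2, 0.1]
grip_width: 0.0674
gripper_force: 0.0
time_s: 61.92
position: [0.4723, -0.0681, 0.1514]
ee_rot: [[-0.543, 0.84, 0.0], [0.84, 0.543, -0.0], [-0.0, -0.0, -1.0]]
wrist_force: [-0.6, 0.2, -0.4]
grip_width: 0.0884
gripper_force: 0.0
{}
-50 -24.0 25.1 65.3
-35 -23.6 24.2 65.4
-20 -24.1 25.0 65.1
-5 -23.4 24.9 65.0
30 -24.1 26.4 65.6
x -60.37161553547432 60.94673744600606
```

All four plates are stacked flat (top at z≈65 mm, centred). Now the collar goes back.

```bash
python3 -m creep '{"linear":[[0.1,2,0],[0.2,4,0],[0.4,7,0],[0.6,10,0],[0.8,13,0],[1,16,0],[1.2,19,0],[1.28,21.9,0],[1.28,21.9,0],[1.28,21.9,0],[1.28,21.9,0]],"roll":[-0.14,-0.28,-0.42,-0.56,-0.7,-0.84,-0.98,-1.12,-1.26,-1.398,-1.398],"hand":[1,1,1,1,1,1,1,1,1,1,1]}' 30; python3 -m creep '{"linear":[[0,0,-2],[0,0,-2],[0,0,-2]],"roll":[0,0,0],"hand":[1,1,1]}' 30
```

```text
time_s: 63.35
position: [0.4846, 0.1546, 0.1514]
ee_rot: [[0.729, 0.684, -0.0], [0.684, -0.729, 0.0], [-0.0, -0.0, -1.0]]
wrist_force: [-0.1, -0.7, -0.5]
grip_width: 0.0882
gripper_force: 0.0
time_s: 63.72
position: [0.4853, 0.1538, 0.132]
ee_rot: [[0.73, 0.683, 0.001], [0.683, -0.73, 0.0], [0.001, 0.0, -1.0]]
wrist_force: [-0.5, -0.5, -0.4]
grip_width: 0.0884
gripper_force: 0.0
```

```bash
python3 -m creep '{"linear":[[0,-0.28,-1],[0,-0.28,-3],[0,-0.28,-5.4],[0,-0.28,-5.4],[0,-0.28,-5.4],[0,-0.28,-5.4],[0,-0.28,-5.4],[0,-0.28,-5.4]],"roll":[0,0,0,0,0,0,0,0],"hand":[1,1,1,1,0.4,0.3,0.3,0.3]}' 30; python3 -m creep '{"linear":[[0,0,0],[0,0,0]],"roll":[0,0],"hand":[0.3,0.3]}' 30
```

```text
time_s: 64.72
position: [0.4852, 0.1507, 0.0777]
ee_rot: [[0.731, 0.682, 0.0], [0.682, -0.731, 0.0], [0.0, 0.0, -1.0]]
wrist_force: [0.3, -0.2, 0.0]
grip_width: 0.0504
gripper_force: 0.0
time_s: 64.97
position: [0.485, 0.1509, 0.0776]
ee_rot: [[0.731, 0.682, -0.0], [0.682, -0.731, 0.0], [0.0, -0.0, -1.0]]
wrist_force: [-1.8, 1.4, 2.7]
grip_width: 0.0436
gripper_force: 30.0
```

```bash
python3 -m creep '{"linear":[[0,0,0],[0,0,0],[0,0,0],[0,0,0],[0,0,0],[0,0,0],[0,0,0],[0,0,0],[0,0,0],[0,0,0],[0,0,0],[0,0,0]],"roll":[0.12,0.24,0.36,0.48,0.6,0.72,0.84,0.96,1.08,1.2,1.3,1.36],"hand":[0.3,0.3,0.3,0.3,0.3,0.3,0.3,0.3,0.3,0.3,0.3,0.3]}' 30; python3 -c "
from h import *
print(manip.observe()['ft_torque'])"; python3 -m creep '{"linear":[[0,0,0],[0,0,0],[0,0,0]],"roll":[0.04,0.08,0.08],"hand":[0.3,0.3,0.3]}' 30;python3 -c "
from h import *
print(manip.observe()['ft_torque'])"
```

```text
time_s: 66.47
position: [0.4856, 0.1508, 0.0776]
ee_rot: [[-0.516, 0.857, 0.001], [0.857, 0.516, 0.0], [-0.0, 0.001, -1.0]]
wrist_force: [0.3, 2.3, 0.7]
grip_width: 0.0435
gripper_force: 30.0
[ 0.2583329  -0.25390412 -0.09897729]
time_s: 66.85
position: [0.4857, 0.1507, 0.0776]
ee_rot: [[-0.579, 0.815, 0.001], [0.815, 0.579, 0.001], [-0.0, 0.002, -1.0]]
wrist_force: [2.4, 1.2, 0.8]
grip_width: 0.0431
gripper_force: 30.0
[ 0.18312487 -0.53361421 -0.9154487 ]
```

```bash
python3 -m creep '{"linear":[[0,0,0],[0,0,0],[0,0,0],[0,0,0],[0,0,5],[0,0,10],[0,0,14],[-1,-5,14],[-2,-10,14],[-3,-15,14],[-4,-20,14],[-5,-25,14]],"roll":[0,0,0,0,0,0,0,0,0,0,0,0],"hand":[0.5,0.8,1,1,1,1,1,1,1,1,1,1]}' 30
python3 -m creep '{"linear":[[0,0,0],[0,0,0],[0,0,0]],"roll":[0,0,0],"hand":[1,1,1]}'; python3 st.py 65.3; python3 - <<'E'
from h import *
p,d=snap("top");P=pts("top",d);L=(loc(P,CO,CA)-[.096,0])*1e3;Z=P[...,2]*1e3
e=(Z>69)&(Z<85)&(abs(L[...,1])<18)&(L[...,0]<-29)&(L[...,0]>-60);q=L[e];print(e.sum(),q.min(0),q.max(0),"ear deg",np.rad2deg(np.arctan2(q[:,1].mean(),q[:,0].mean())))
c=proj("top",[[.44,.22,.05]])[0].astype(int);a=cv2.resize(p[c[1]-50:c[1]+50,c[0]-50:c[0]+50,::-1],None,fx=4,fy=4,interpolation=cv2.INTER_CUBIC)
p,d=snap("side");b=cv2.resize(p[130:380,200:450,::-1],(400,400),interpolation=cv2.INTER_CUBIC)
cv2.imwrite("pics/c10.png",np.hstack([a,b]))
E
```

```text
time_s: 68.35
position: [0.4345, -0.1007, 0.2175]
ee_rot: [[-0.581, 0.814, 0.0], [0.814, 0.581, -0.0], [-0.0, 0.0, -1.0]]
wrist_force: [1.4, 0.3, 0.4]
grip_width: 0.0881
gripper_force: 0.0
time_s: 68.72
position: [0.4353, -0.0983, 0.2174]
ee_rot: [[-0.582, 0.813, -0.0], [0.813, 0.582, 0.0], [0.0, 0.0, -1.0]]
wrist_force: [0.0, 0.7, 0.2]
grip_width: 0.0882
gripper_force: 0.0
{}
-50 -24.1 24.1 65.3
-35 -23.6 24.8 65.3
-20 -24.3 25.3 65.5
-5 -23.5 25.4 65.4
30 -23.7 25.5 65.4
x -59.73681620287328 59.15029360796909
80 [-59.05789186 -14.97816492] [-29.18243968  10.43771189] ear deg -179.36795544657517
```

View pics/c10.png

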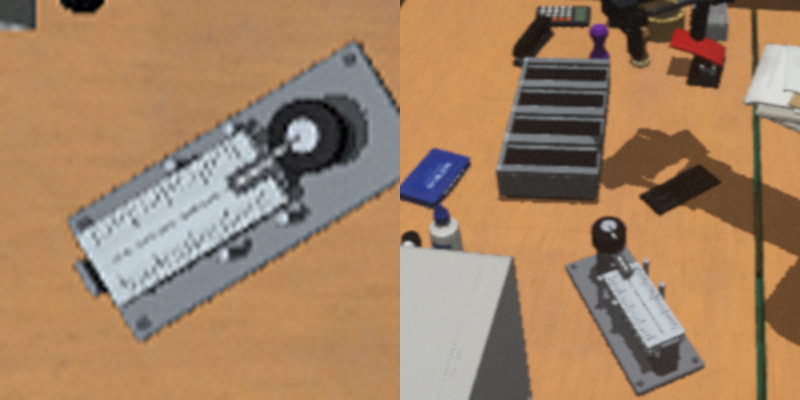

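The four plates are stacked square between the posts and the lanes are empty. The ear points straight over the bed (−179.4° in the carrier's frame). The bottle (445,230) and stamp (637,50) are standing. Handing in.

```bash
python3 -c "
from plant import close_job
print(close_job())"
```

```text
the job is handed in; nothing more can be done
None
```

The job is handed in at about 69 s: all four plates are stacked flat between the posts, the collar is back at its locked mark, and the stamp and bottle are still standing.

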